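# Clamp a lens blank in the sloping drilling jig

### The arm

A 6-joint arm with a two-finger parallel gripper is mounted at the origin on a cart in front of the work surface, level with it; the furniture and walls round the work are solid. World frame = base frame: x ahead of the robot, y to its left, z up, the work surface at z = 0. Lengths are in m, angles in degrees, forces in N, time in s.
With the tool pointing down it reaches from about 0.275 to 0.725 m from the base axis. Payload 15.9 kg.
Tool frame: the origin (TCP) lies midway between the tips of the shut fingers; the grasp point (between the pads) lies ctrl.tcp_to_grasp behind it (ctrl.tcp_to_grasp is the distance from the TCP to the grasp point, in m); z points along the fingers, y is the direction in which the jaws open and shut (so a half turn about z gives the same grasp; the last joint's range is limited). The gripper opens to 85 mm and grips with 20 to 120 N. Pads are 22 mm wide; open, the fingers measure 114 mm over their backs; the gripper's body (76 mm by 85 mm) begins 54 mm behind the grasp point. The pads swing forward as they close: fully open they stand 13 mm farther back than shut.
Start: joints at [68.698, 12.198, -1.971, 75.831, 0, 90], TCP at [0.182, 0.466, 0.231] pointing down, gripper open.
Joint ranges: [-170.91, 170.91], [-42.67, 98.43], [-65.05, 77.54], [-120.47, 116.71], [-90, 82.35], [-180, 180]. Speed limits (degrees/s): [108.29, 108.29, 136.94, 147.25, 180, 180].

### API

Orientations are given as a 3x3 rotation matrix whose columns are the frame's x, y, z axes.
In Python, from station import ctrl, vision gives the robot as it stands. The module is installed in compiled form; this text tells all that it offers.
- The arm moves only by the tool carry_out, never from a script. Its argument "increments" is one flat list of numbers, 7 for each row, row after row: the shift along the tool's x, y, z in m, then the turn, a rotation vector about the tool's x, y, z in rad, then the opening, from 0 (shut) to 1 (fully open). A call has 1 to 10 rows; each row shifts and turns the commanded pose from where the row before left it, along the tool's axes as they then stand; what a row does not reach is not made up. A row lasts 1/8 s, in which the tool goes at most 62.5 mm and 10.7 degrees, less where a joint would pass 70% of its speed; a pose out of reach is approached as far as the arm can. A call with a gripper value outside its range is refused whole. The fingers move at their own pace and stop on an object; "force" is the grip in N (left out, the last holds). Time passes only in rows, so rows that do not move let the fingers close. It gives the time, the measured TCP pose, the force and the opening at its end, in the units of the state.
- ctrl.sense(): the state, without advancing time (a new reading comes with each control period).
- vision.capture(name): name is "scene" or "top" or "wrist"; returns a dict with "img" (384x512x3 uint8, red, green, blue), "fovy" (degrees; the focal length in pixels is half the picture's height over the tangent of half this angle, whatever the lens; pixels are square), "cx", "cy" (the principal point, pixels), "R" (3x3) and "t" (3): a world point X has camera coordinates R X + t. Camera axes: x right, y down, z forward; pixel columns grow to the right and rows downward; lengths in m; the calibration is good to about 2 mm. A picture is of the moment at which its call begins. There is no depth.
- ctrl.close_job(): hands the job in, once; it reports no verdict.
Trained networks look in a picture, given as the dict that the camera call returned (one of the last four; its "shot" number tells which), for a name from the list of things; names that differ only in an ending like _2 or _b are one class to them, and where a whole thing is asked for, a point or a joint stands for the part that bears it (a point fixed in the world has none). Each returns a list of dicts, best first, with "p" (0 to 1); they miss things now and then, are a little off and sometimes report something else, mostly with a low value. They report only what shows in the picture. A call takes as long as a camera call. They do not tell look-alikes from the thing itself.
- vision.search_frame(picture, name): "position" ([x, y, z] in m, in the coordinates of the camera as it stood for that picture, good to about 4 mm: the middle of the surface that is visible of it).
The state is a dict: "clock": time; "joint_pos": joint angles; "dq": joint speeds; "joint_torque": joint torques, N m; "tcp_pos": TCP position; "eef_rot": TCP orientation; "contact_force": force on the tool from outside, world axes, zero at the start; "torque": the same for the moment, N m; "gripper_width": finger opening in m.
Only numpy, scipy, OpenCV 4.12 (cv2) and the standard library are available. Lean on these libraries where they do the work, as an engineer would, in place of code of your own. Each camera call takes 0.05 s, during which the arm holds its last target. There are 200 camera calls.

### The job

Lay the large lens blank that lies near the loupe flat on the round rubber seat of the sloping jig, against its two steel pins, and let go of it. Then flip the jig's black-handled cam lever over its high point until it snaps fully closed and the press pad holds the lens down, without disturbing the loupe or the screw carton.

Things in the scene. Friction and masses are not known exactly. Their poses are not given: they have to be found in the camera images.
- lens: uncut round lens blank, pale translucent grey, a disc 63 mm in diameter and 9 mm thick, about 30 g; origin at the centre of its underside, z along its axis; starts lying flat on the worktop to the robot's right, within 25 cm of the loupe and the screw carton (smaller discs and scraps on the worktop are not part of the job)
- jig: drilling jig fixed to the worktop: aluminium base 165 x 125 x 10 mm (x, y, z) with a grey face plate 153 x 110 x 8 mm that rises at 30 degrees from its low end, which is turned to the robot's right, to its high end at the robot's left; origin at the centre of the base's underside, x level toward the high end, y to the left looking up the slope (toward the robot)
- seat (a point): centre of the top of the rubber seat, a disc 44 mm in diameter, 10 mm above the sloping face; x points up the slope, y to the left looking uphill, z square to the face. The lens belongs flat on it, centred here. Two steel pins, 8 mm diameter, 7 mm higher than the seat, stand at x = -27.7, y = +-23.5 mm and stop the lens rim downhill; both sides and uphill are open
- pad: rubber press pad, 18 mm in diameter, on a sprung spindle at the end of the press arm; origin at the centre of its pressing face, z from there up the spindle. Closed on a lens it presses with about 3 to 4 N
- lever (a joint): cam lever angle in rad: 0 fully open (as it starts), 1.9 fully closed (stop). A spring strut under the cam pushes it back to open up to the high point at 1.15; beyond that it snaps shut by itself. Pushing it at the grip takes up to about 14 N. The press arm swings with it through 1.75 rad, down on the seat at the end
- lever_axis (a point): point on the lever's hinge axis in the plane of the handle, 80 mm uphill, 62 mm to the left (+y) and 35 mm above the seat top; axes as seat, the hinge is its y axis
- lever_grip (a point): point on the handle's centre line, 65 mm from the hinge axis; x runs along the handle from tip to axis. Black round bar, 16 mm diameter, 46 to 92 mm from the axis. Open it stands up, leaning 19 degrees uphill from the face's normal; it swings downhill and when closed lies parallel to the face, 45 mm above it, pointing downhill beside the seat
- loupe: bystander: black loupe, 34 mm across and 34 mm high, standing on the worktop; origin under its centre
- screw_box: bystander: small tan carton, 41 x 50 x 30 mm; origin under its centre
- press: steel press arm, 80 mm long, 16 mm wide, driven by the lever; origin on its hinge, 80 mm uphill of the seat, 35 mm above seat level. Open, it stands nearly square to the face, up to 125 mm above seat level, its pad sticking out downhill from the top to 60 mm uphill of the seat: plumb over the seat, so a hand coming straight down is blocked, one tilted like the slope is free
There are look-alikes about, which are no part of the job. Of the things that look like the lens, the smaller one is meant.

How it is judged (in metres and radians):
On the way, in this order (a step that is already met when the one before it is completed fails the run):
1. the lens lies flat on the seat, within 8 mm of its centre, let go, with the lever still open (distance between lens and seat below 0.008 m and angle between the z axis of lens and the z axis of seat, either way round below 0.1 rad and contact force between the fingers and lens below 0.1 N and linear speed of lens below 0.02 m/s and value of joint lever below 0.5 rad), for 0.2 s.
2. the lever is snapped fully closed (value of joint lever above 1.82 rad), for 0.2 s.
At the end, for the whole second after the job is handed in: the lever is fully closed (over 1.82 of 1.9 rad), the pad presses on the lens (over 1.5 N), and the lens lies still, flat on the seat (within 0.1 rad) and within 8 mm of its centre (value of joint lever above 1.82 rad and contact force between pad and lens above 1.5 N and distance between lens and seat below 0.008 m and angle between the z axis of lens and the z axis of seat, either way round below 0.1 rad and linear speed of lens below 0.02 m/s); the robot touches nothing.
It fails at once if the loupe is disturbed (moved more than 25 mm) (distance of loupe from where it was at the start of the episode above 0.025 m).
It fails at once if the screw carton is disturbed (moved more than 25 mm) (distance of screw_box from where it was at the start of the episode above 0.025 m).
It also fails if it takes over 48 s, if anything falls off the work surface, if the arm or the gripper's body presses on something with over 40 N, if the wrist force passes 120 N, or if a joint passes its speed limit or range.

## Working session

There is one attempt and no reset: what is moved stays moved. The work goes in short steps, Python scripts to look and compute and a tool call to move; the robot and the scene stay as the last step left them, time stands still between calls to the robot, and variables do not carry over. Pictures are saved under pics/ and viewed, about 8 in all and at most 12, crops included, and the job is handed in when it is done.

Besides the shell and the picture viewer there is one more tool, called after "Request:" by a JSON object that holds its "method" and its "body". carry_out: Moves the arm, as the interface text tells. Its arguments: {"type":"object","properties":{"increments":{"type":"array","items":{"type":"number"}},"force":{"type":"number"}},"required":["increments"]}

```bash
mkdir -p pics; cat > h.py <<'E'
import numpy as np, cv2
from station import ctrl, vision
from scipy.spatial.transform import Rotation as Ro
def w(p,c): return p['R'].T@(np.array(c)-p['t']) if True else 0
def K(p):
    f=p['img'].shape[0]/2/np.tan(np.radians(p['fovy'])/2); return f
def px(p,X):
    c=np.array(p['R'])@np.array(X)+p['t']; f=K(p); return np.array([p['cx']+f*c[0]/c[2],p['cy']+f*c[1]/c[2]])
def ray(p,u,v,z):
    f=K(p); d=np.array(p['R']).T@np.array([(u-p['cx'])/f,(v-p['cy'])/f,1]); o=-np.array(p['R']).T@p['t']
    return o+d*(z-o[2])/d[2]
def save(p,n,s=1.5): cv2.imwrite('pics/'+n,cv2.resize(p['img'][:,:,::-1],None,fx=s,fy=s))
E
python3 - <<'E'
from h import *
np.set_printoptions(precision=4,suppress=True)
s=ctrl.sense();print(s,ctrl.tcp_to_grasp)
for c in ['scene','top']:
    p=vision.capture(c);save(p,c+'.png');print(c,p['fovy'],p['cx'],p['cy'],'cam',-np.array(p['R']).T@p['t'])
    for n in ['lens','jig','lever','press','pad','loupe','screw_box']:
        print(n,[(round(d['p'],2),w(p,d['position'])) for d in vision.search_frame(p,n)])
E
```

```text
{'clock': 0.0, 'joint_pos': array([68.698 , 12.2249, -2.0088, 75.8311,  0.0006, 89.9998]), 'dq': array([ 0.0046, -0.0527, -0.0383, -0.0894, -0.1025, -0.0852]), 'joint_torque': array([ -0.0028, -68.6154,  48.7123,   0.0173,  -0.0003,  -0.    ]), 'tcp_pos': array([0.1815, 0.4655, 0.2308]), 'eef_rot': array([[-0.9317,  0.3633, -0.0004],
       [ 0.3633,  0.9317, -0.001 ],
       [ 0.    , -0.0011, -1.    ]]), 'contact_force': array([-0.0193,  0.4025, -0.1912]), 'torque': array([-0.0107,  0.0281,  0.0194]), 'gripper_width': 0.08536786307283564} 0.0187
scene 54.56069021227683 253.62100335400257 189.24642664112073 cam [-0.1887 -0.4294  0.8137]
lens [(0.94, array([ 0.5178, -0.0819,  0.0075])), (0.82, array([ 0.45  , -0.1877,  0.0045])), (0.33, array([ 0.5757, -0.2309,  0.0299]))]
jig [(0.64, array([0.5234, 0.0975, 0.0532]))]
lever [(0.73, array([0.5241, 0.1028, 0.0647])), (0.72, array([0.4915, 0.1324, 0.1436]))]
press [(0.61, array([0.5329, 0.1003, 0.1818]))]
pad []
loupe [(0.68, array([ 0.5037, -0.3415,  0.0208])), (0.51, array([0.4937, 0.1322, 0.146 ]))]
screw_box [(0.72, array([ 0.5775, -0.233 ,  0.0326])), (0.26, array([0.5318, 0.0994, 0.1807]))]
top 50.05212660494352 253.00850859808602 189.32430915157136 cam [ 0.3393 -0.0664  1.2697]
lens [(0.68, array([ 0.4446, -0.1889,  0.0067])), (0.61, array([ 0.5167, -0.0779,  0.0054]))]
jig [(0.75, array([0.5239, 0.0874, 0.0576]))]
lever []
press [(0.48, array([0.5302, 0.0948, 0.2005])), (0.18, array([0.5108, 0.1278, 0.1306]))]
pad []
loupe [(0.44, array([ 0.5073, -0.3379,  0.0181])), (0.2, array([ 0.4449, -0.19  ,  0.0053]))]
screw_box [(0.79, array([ 0.5832, -0.224 ,  0.028 ]))]
```

View pics/scene.png

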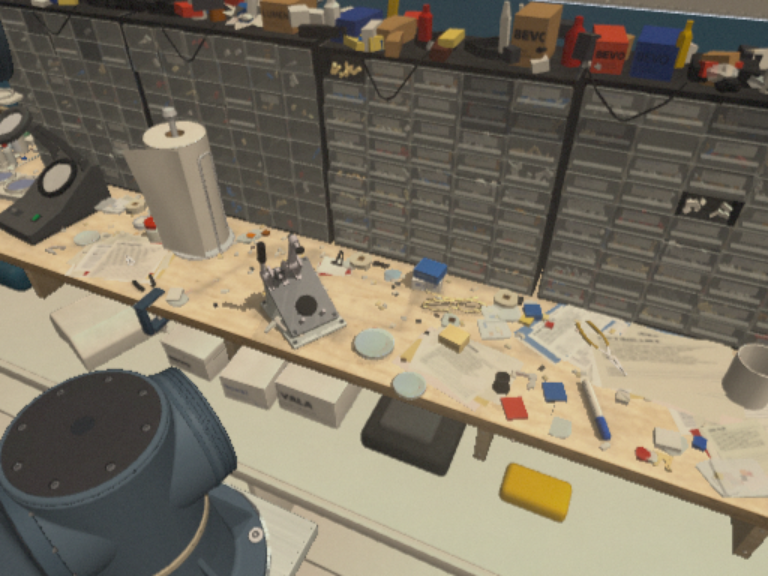

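View pics/top.png

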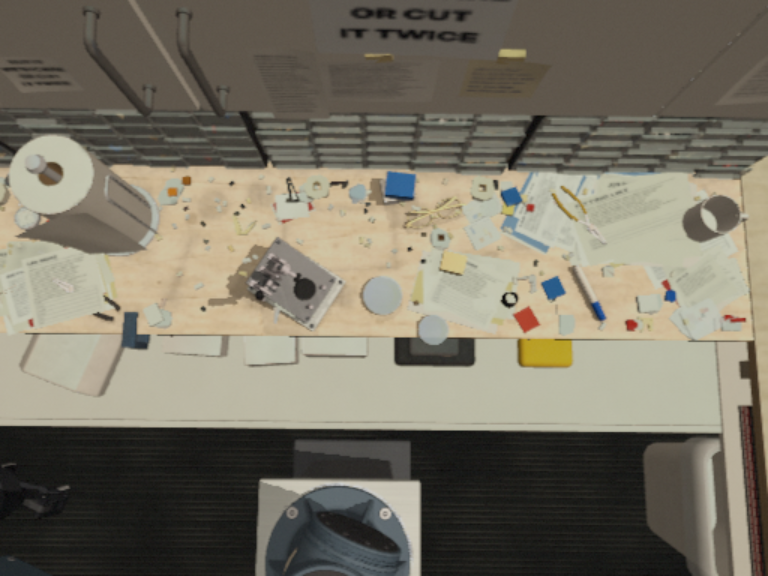

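The lens meant is the smaller pale disc at top px (433,330), scene px (408,385). The bigger look-alike is at (381,295). The jig is at top px (295,285), with its seat at (304,289). It is yawed so that uphill runs up-left. The table edge is just in front of the lens.

```bash
python3 - <<'E'
from h import *
np.set_printoptions(precision=4,suppress=True)
s=ctrl.sense();p=vision.capture('wrist');R=s['eef_rot'];c=-np.array(p['R']).T@p['t']
print('cam in tool',R.T@(c-s['tcp_pos']),'axes',R.T@np.array(p['R']).T,p['fovy'])
a=vision.capture('top');b=vision.capture('scene')
ca=cv2.resize(a['img'][150:230,155:235],(560,560),interpolation=3);cb=cv2.resize(b['img'][150:235,160:245],(560,560),interpolation=3)
im=cv2.resize(np.hstack([ca,cb]),(800,400));cv2.imwrite('pics/j.png',im[:,:,::-1])
# lens: pale segmentation in top
for q in (a,):
    g=q['img'].astype(int);u,v=px(q,[.445,-.189,.009]);print(u,v,g[int(v),int(u)],g[int(v)-14:int(v)+15:2,int(u)].tolist())
E
```

```text
cam in tool [ 0.0785 -0.0006 -0.1427] axes [[ 0.0002 -0.9511 -0.3089]
 [ 1.      0.0003 -0.0002]
 [ 0.0003 -0.3089  0.9511]] 69.14376432741976
289.4150421235045 220.59753650896107 [168 174 169] [[198, 199, 180], [198, 192, 174], [169, 174, 168], [167, 172, 165], [168, 172, 168], [167, 173, 169], [167, 173, 168], [168, 174, 169], [171, 176, 172], [168, 174, 168], [154, 162, 159], [153, 161, 156], [83, 85, 78], [83, 84, 75], [81, 82, 74]]
```

View pics/j.png

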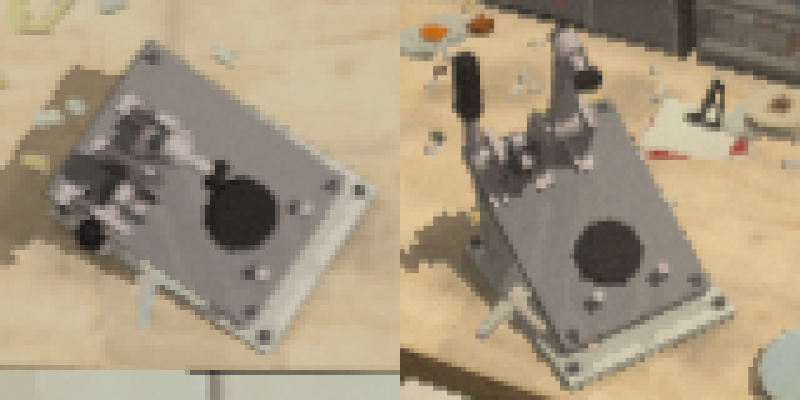

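```bash
cat >> h.py <<'E'
def tri(obs):
    A=np.zeros((3,3));b=np.zeros(3)
    for p,u,v in obs:
        f=K(p);R=np.array(p['R']);d=R.T@np.array([(u-p['cx'])/f,(v-p['cy'])/f,1]);d/=np.linalg.norm(d);o=-R.T@p['t']
        M=np.eye(3)-np.outer(d,d);A+=M;b+=M@o
    return np.linalg.solve(A,b)
def plan(P,R,n,g,p0=None,R0=None,lin=None):
    s=ctrl.sense();p0=s['tcp_pos'] if p0 is None else p0;R0=s['eef_rot'] if R0 is None else R0
    rv=Ro.from_matrix(R0.T@R).as_rotvec();print('turn deg',np.degrees(np.linalg.norm(rv)))
    out=[];Rc=R0
    for i in range(n):
        d=Rc.T@((np.array(P)-p0)/n);out.append(list(np.round(d,4))+list(np.round(rv/n,4))+[g]);Rc=Rc@Ro.from_rotvec(rv/n).as_matrix()
    print([float(x) for r in out for x in r])
def jigR(yaw):
    u=np.array([np.cos(yaw),np.sin(yaw),0]);c,s=np.cos(np.pi/6),np.sin(np.pi/6);z=np.array([0,0,1.])
    sx=c*u+s*z;sz=-s*u+c*z;return np.c_[sx,np.cross(sz,sx),sz]
E
python3 - <<'E'
from h import *
np.set_printoptions(precision=4,suppress=True)
a=vision.capture('top');b=vision.capture('scene')
S=tri([(a,203.2,192.6),(b,204.2,203.8)]);A=tri([(a,230.6,188),(b,231.2,215.4)]);B=tri([(a,207.4,220),(b,196.1,232.4)])
print('seat',S,'low right',A,'low left',B,np.linalg.norm(A-B))
for p,c in((a,(230.6,188,207.4,220)),(b,(231.2,215.4,196.1,232.4))):
    x=ray(p,*c[:2],.01);y=ray(p,*c[2:],.01);d=y-x;print(x,y,np.linalg.norm(d),'uphill yaw',np.degrees(np.arctan2(d[1],d[0]))-90)
yaw=np.radians(54)
x=-np.array([np.cos(yaw),np.sin(yaw),0]);z=np.array([0,0,-1.]);R=np.c_[x,np.cross(z,x),z]
plan([.445,-.189,.26],R,14,1)
E
```

```text
seat [0.5231 0.0737 0.0461] low right [ 0.5443 -0.0067  0.0089] low left [ 0.4454  0.063  -0.0021] 0.12152363968792311
[ 0.544  -0.0066  0.01  ] [0.4439 0.0625 0.01  ] 0.12166574184763763 uphill yaw 55.39082182916755
[ 0.5434 -0.0075  0.01  ] [0.4364 0.055  0.01  ] 0.1238496612524932 uphill yaw 59.71918308015444
turn deg 75.30231574239546
[-0.0345, -0.0367, -0.002, 0.0, 0.0, -0.0939, 1.0, -0.0309, -0.0398, -0.002, 0.0, 0.0, -0.0939, 1.0, -0.0271, -0.0425, -0.002, 0.0, 0.0, -0.0939, 1.0, -0.0229, -0.0449, -0.002, 0.0, 0.0, -0.0939, 1.0, -0.0186, -0.0468, -0.002, 0.0, 0.0, -0.0939, 1.0, -0.0142, -0.0484, -0.002, 0.0, 0.0, -0.0939, 1.0, -0.0096, -0.0495, -0.002, 0.0, 0.0, -0.0939, 1.0, -0.0049, -0.0502, -0.002, 0.0, 0.0, -0.0939, 1.0, -0.0002, -0.0504, -0.002, 0.0, 0.0, -0.0939, 1.0, 0.0046, -0.0502, -0.002, 0.0, 0.0, -0.0939, 1.0, 0.0093, -0.0496, -0.002, 0.0, 0.0, -0.0939, 1.0, 0.0139, -0.0485, -0.002, 0.0, 0.0, -0.0939, 1.0, 0.0183, -0.047, -0.002, 0.0, 0.0, -0.0939, 1.0, 0.0227, -0.045, -0.002, 0.0, 0.0, -0.0939, 1.0]
```

Request:
{"method": "carry_out", "body": {"increments": [-0.0345,-0.0367,-0.002,0,0,-0.094,1,-0.031,-0.04,-0.002,0,0,-0.094,1,-0.027,-0.0425,-0.002,0,0,-0.094,1,-0.023,-0.045,-0.002,0,0,-0.094,1,-0.0185,-0.047,-0.002,0,0,-0.094,1,-0.014,-0.0485,-0.002,0,0,-0.094,1,-0.0095,-0.0495,-0.002,0,0,-0.094,1]}}

```text
clock: 1.92
tcp_pos: [0.3134, 0.1365, 0.2456]
eef_rot: [[-0.958, -0.286, 0.001], [-0.286, 0.958, 0.0], [-0.001, 0.0, -1.0]]
contact_force: [0.9, 1.1, 0.1]
gripper_width: 0.0855
```

Request:
{"method": "carry_out", "body": {"increments": [-0.005,-0.05,-0.002,0,0,-0.094,1,0,-0.0505,-0.002,0,0,-0.094,1,0.0045,-0.05,-0.002,0,0,-0.094,1,0.0095,-0.0495,-0.002,0,0,-0.094,1,0.014,-0.0485,-0.002,0,0,-0.094,1,0.0185,-0.047,-0.002,0,0,-0.094,1,0.0225,-0.045,-0.002,0,0,-0.094,1,0,0,0,0,0,0,1]}}

```text
clock: 2.92
tcp_pos: [0.4453, -0.1917, 0.2587]
eef_rot: [[-0.588, -0.809, -0.001], [-0.809, 0.588, -0.0], [0.0, 0.0, -1.0]]
contact_force: [0.2, 0.1, 0.7]
gripper_width: 0.0854
```

```bash
python3 - <<'E'
from h import *
np.set_printoptions(precision=4,suppress=True)
s=ctrl.sense();print(s['clock'],s['tcp_pos'],s['eef_rot'],s['joint_pos'])
p=vision.capture('wrist');save(p,'w1.png')
for n in ['lens','jig','screw_box','loupe']: print(n,[(round(d['p'],2),w(p,d['position'])) for d in vision.search_frame(p,n)])
print(px(p,[.445,-.189,.009]))
E
```

```text
2.925 [ 0.4453 -0.1917  0.2587] [[-0.5879 -0.809  -0.0006]
 [-0.809   0.5879 -0.0001]
 [ 0.0004  0.0005 -1.    ]] [-23.282   10.2655  -0.4232  79.3436  -0.0174 -77.2755]
lens [(0.56, array([ 0.4508, -0.1896,  0.003 ])), (0.55, array([ 0.5203, -0.0833,  0.0104]))]
jig [(0.96, array([0.5147, 0.0499, 0.0301]))]
screw_box [(0.93, array([ 0.5801, -0.2325,  0.032 ]))]
loupe [(0.95, array([ 0.5084, -0.3443,  0.0215]))]
[257.9652 160.5649]
```

View pics/w1.png

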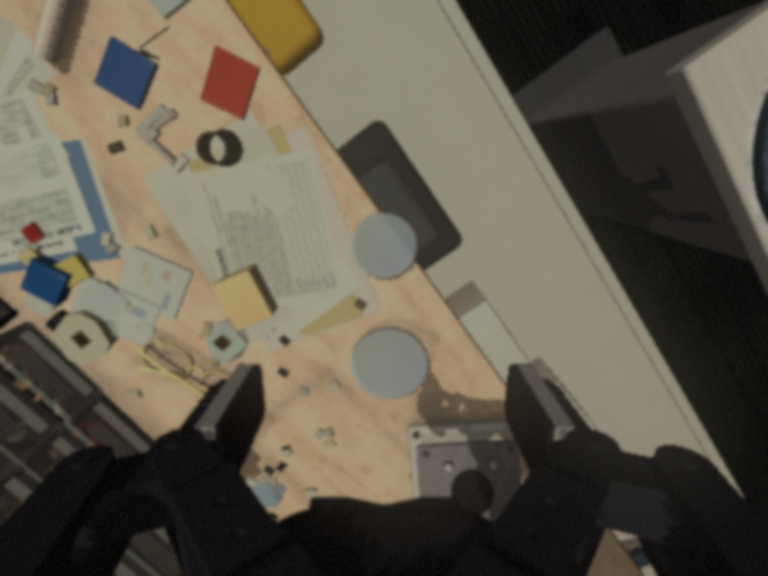

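The lens is at wrist view px (385,245) and centred on the jaws. The look-alike is at (390,362), the jig's low end at (465,430), the carton at (245,297) and the loupe at (220,147).

```bash
python3 - <<'E'
from h import *
np.set_printoptions(precision=4,suppress=True)
p=vision.capture('wrist');g=cv2.cvtColor(p['img'],cv2.COLOR_RGB2GRAY)
c=cv2.HoughCircles(g[120:260,210:310],cv2.HOUGH_GRADIENT_ALT,1,20,param1=100,param2=0.7,minRadius=15,maxRadius=35)
f=K(p);print(c)
for u,v,r in (c[0] if c is not None else [(46.7,43.3,21.5)]):
    q=ray(p,u+210,v+120,.009);print(q,'r',r*np.linalg.norm(np.array(p['R'])@q+p['t'])/f)
x=ray(p,412/1.5,427/1.5,.01);y=ray(p,500/1.5,422/1.5,.01);d=y-x;print(x,y,np.degrees(np.arctan2(d[1],d[0]))-90)
S=vision.capture('top')
sx=ray(p,472/1.5,490/1.5,.046);print('seat at .046',sx, 'tri',tri([(p,472/1.5,490/1.5),(S,203.2,192.6)]))
s=ctrl.sense();print(s['tcp_pos'])
E
```

```text
[[[ 49.     120.      25.5725]
  [ 44.      41.      21.9698]]]
[ 0.5173 -0.0815  0.009 ] r 0.04085771200090986
[ 0.4495 -0.1883  0.009 ] r 0.0316789191211363
[0.5442 0.0005 0.01  ] [0.4618 0.0519 0.01  ] 58.02931406288377
seat at .046 [0.524  0.0796 0.046 ] tri [0.5218 0.073  0.053 ]
[ 0.4446 -0.1884  0.2596]
```

Request:
{"method": "carry_out", "body": {"increments": [-0.003,-0.004,0.05,0,0,0,1,0,0,0.05,0,0,0,1,0,0,0.05,0,0,0,1,0,0,0.05,0,0,0,1,0,0,0.04,0,0,0,1,0,0,0.014,0,0,0,1,0,0,0.008,0,0,0,1,0,0,0,0,0,0,1]}}

```text
clock: 4.28
tcp_pos: [0.4504, -0.1893, -0.0019]
eef_rot: [[-0.586, -0.81, 0.001], [-0.81, 0.586, -0.0], [-0.0, -0.001, -1.0]]
contact_force: [-0.2, 0.8, 0.4]
gripper_width: 0.0854
```

```bash
python3 - <<'E'
from h import *
s=ctrl.sense();print(s['tcp_pos'],s['contact_force'],s['eef_rot'][:,0])
p=vision.capture('wrist');save(p,'w2.png')
E
```

```text
[ 0.45036264 -0.18927607 -0.00192468] [-0.19720848  0.76995348  0.39098944] [-5.86314576e-01 -8.10083419e-01 -2.67914650e-04]
```

View pics/w2.png

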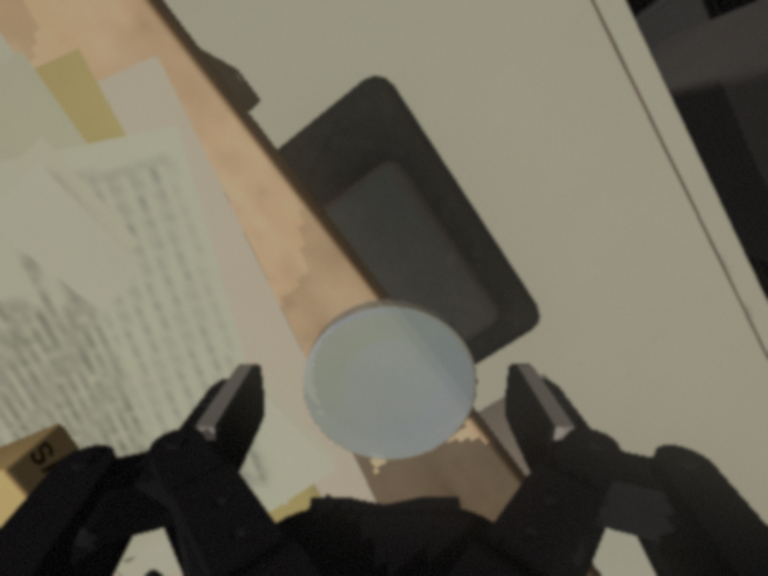

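The lens (390,380) sits between the two open pads (235 and 535). I'm closing on it and will then lift.

Request:
{"method": "carry_out", "body": {"increments": [0,0,0.002,0,0,0,0.8,0,0,0,0,0,0,0.6,0,0,0,0,0,0,0.5,0,0,0,0,0,0,0.5,0,0,0,0,0,0,0.5,0,0,0,0,0,0,0.5], "force": 30}}

```text
clock: 5.08
tcp_pos: [0.4503, -0.1893, -0.0039]
eef_rot: [[-0.586, -0.81, 0.001], [-0.81, 0.586, -0.0], [-0.0, -0.001, -1.0]]
contact_force: [-1.3, 0.2, 7.8]
gripper_width: 0.0602
```

Request:
{"method": "carry_out", "body": {"increments": [0,0,-0.01,0,0,0,0.5,0,0,-0.03,0,0,0,0.5,0,0,-0.05,0,0,0,0.5,0,0,-0.05,0,0,0,0.5,0,0,-0.05,0,0,0,0.5,0,0,-0.03,0,0,0,0.5]}}

```text
clock: 5.82
tcp_pos: [0.4501, -0.1893, 0.2186]
eef_rot: [[-0.586, -0.81, 0.003], [-0.81, 0.586, -0.001], [-0.001, -0.003, -1.0]]
contact_force: [1.1, -1.0, -1.6]
gripper_width: 0.06
```

```bash
python3 - <<'E'
from h import *
np.set_printoptions(precision=4,suppress=True)
s=ctrl.sense();print(s['tcp_pos'],s['contact_force'],s['eef_rot'],s['joint_pos'],s['gripper_width'])
p=vision.capture('wrist');save(p,'w3.png');T=s['tcp_pos'];R=s['eef_rot']
a=vision.capture('top');b=vision.capture('scene')
for n in ['seat','lever_grip','lever_axis','pad','press','jig']:
    for q in (a,b): print(n,[(round(d['p'],2),w(q,d['position'])) for d in vision.search_frame(q,n)])
E
```

```text
[ 0.4501 -0.1893  0.2186] [ 1.1229 -1.0214 -1.5927] [[-0.5864 -0.81    0.0029]
 [-0.81    0.5864 -0.0012]
 [-0.0007 -0.0031 -1.    ]] [-22.8127  10.8017  -5.5396  73.4782  -0.0002 -76.9076] 0.05996865108344876
seat [(0.94, array([0.536 , 0.0947, 0.0591]))]
seat [(0.98, array([0.5234, 0.1006, 0.066 ]))]
lever_grip [(0.55, array([0.5103, 0.1288, 0.1295]))]
lever_grip [(0.72, array([0.5242, 0.0997, 0.0608])), (0.62, array([0.4919, 0.1322, 0.1452]))]
lever_axis [(0.94, array([0.5343, 0.0978, 0.0661])), (0.18, array([0.5108, 0.1286, 0.1295]))]
lever_axis [(0.94, array([0.5261, 0.0982, 0.0618]))]
pad [(0.48, array([0.5243, 0.0783, 0.1947]))]
pad []
press []
press [(0.57, array([0.5325, 0.0992, 0.1823]))]
jig []
jig [(0.65, array([0.5232, 0.0956, 0.0492]))]
```

View pics/w3.png

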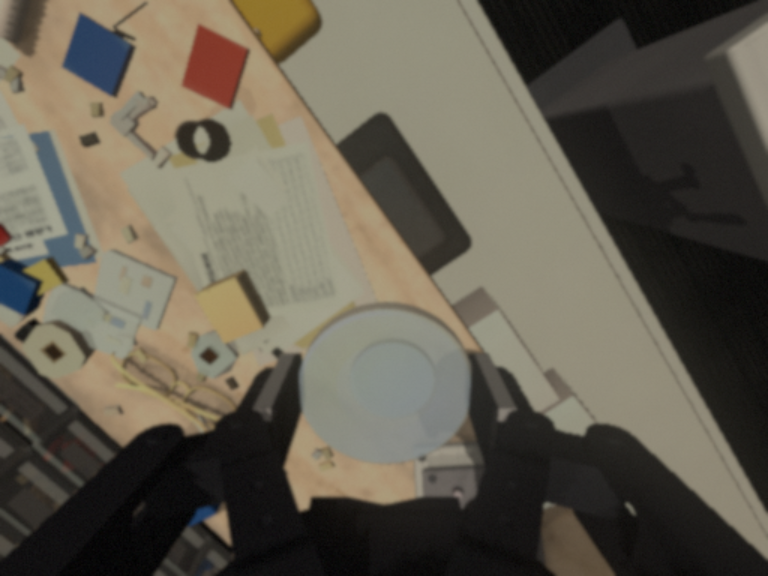

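The lens is held level and centred between the pads, ellipse centre (385,383). Next I fit the jig pose from the features seen earlier.

```bash
cat > fit.py <<'E'
from h import *
from scipy.optimize import least_squares
np.set_printoptions(precision=4,suppress=True)
a=vision.capture('top');b=vision.capture('scene')
tp=lambda u,v:(155+u/5,150+v/5)
sc=lambda u,v:(160+(u-400)/4.706,150+v/4.706)
def ax(th,r): return [.08+r*np.sin(th),.062,.035+r*np.cos(th)]
l=np.radians(19)
obs=[(a,'s',[0,0,0],tp(241,213)),(b,'s',[0,0,0],sc(608,253)),
(a,'s',[-.0277,-.0235,.005],tp(306,208)),(a,'s',[-.0277,.0235,.005],tp(263,270)),
(b,'s',[-.0277,.0235,.005],sc(596,298)),(b,'s',[-.0277,-.0235,.005],sc(661,270)),
(b,'s',ax(l,69),sc(467,85)),(b,'s',ax(l,92),sc(465,55)),(a,'s',ax(l,92),tp(92,235)),
(a,'b',[0,-.0625,.01],tp(376,190)),(a,'b',[0,.0625,.01],tp(262,348)),
(b,'b',[0,-.0625,.01],sc(735,308)),(b,'b',[0,.0625,.01],sc(572,386))]
for i,o in enumerate(obs):
    if o[2][2]>1: o[2][0]=.08+(o[2][0]-.08)/1000;o[2][2]=.035+(o[2][2]-.035)/1000
def pt(x,o):
    R=jigR(x[3])
    if o[1]=='s': return x[:3]+R@np.array(o[2])
    u=np.array([np.cos(x[3]),np.sin(x[3]),0]);return np.array([x[0],x[1],0])-x[4]*u+R[:,1]*o[2][1]+[0,0,o[2][2]]
f=lambda x:np.concatenate([px(o[0],pt(x,o))-o[3] for o in obs])
if __name__=='__main__':
    r=least_squares(f,[.523,.074,.05,1,.08],loss='soft_l1');print(r.x,np.degrees(r.x[3]));print(f(r.x).reshape(-1,2))
    s=ctrl.sense();p=vision.capture('wrist');R=s['eef_rot'];T=s['tcp_pos']
    q=ray(p,385/1.5,383/1.5,T[2]+.0129);print('lens in tool',R.T@(q-T))
E
python3 fit.py
```

```text
[0.5214 0.071  0.0504 1.0095 0.0525] 57.83811385902045
[[ 0.7263  0.362 ]
 [ 0.3646 -0.4217]
 [-0.3017  0.0728]
 [-0.3612  0.6592]
 [ 0.3781  0.1302]
 [ 0.2134  0.1569]
 [-0.1935 -0.2516]
 [-0.3362  0.3771]
 [-0.4739 -0.4896]
 [ 0.4371 -0.7561]
 [ 0.8306  1.4881]
 [ 0.2441 -0.7271]
 [-1.114  -1.0235]]
lens in tool [ 0.0015 -0.0004 -0.0129]
```

```bash
cat >> h.py <<'E'
S=np.array([.5214,.071,.0504]);JR=jigR(np.radians(57.84));TR=np.c_[-JR[:,0],JR[:,1],-JR[:,2]]
def tcp_for(off,l=(.0015,-.0004,-.0039)): return S+JR@np.array(off)-TR@np.array(l)
E
python3 - <<'E'
from h import *
P=tcp_for([.0015,0,.09]);print(P);plan(P,TR,9,.5)
E
```

```text
[0.49952941 0.03696773 0.12646479]
turn deg 30.22739230508693
[-0.0236, 0.0103, 0.0099, -0.0019, -0.0582, -0.0071, 0.5, -0.023, 0.0101, 0.0112, -0.0019, -0.0582, -0.0071, 0.5, -0.0224, 0.0099, 0.0126, -0.0019, -0.0582, -0.0071, 0.5, -0.0217, 0.0097, 0.0139, -0.0019, -0.0582, -0.0071, 0.5, -0.0209, 0.0095, 0.0151, -0.0019, -0.0582, -0.0071, 0.5, -0.0201, 0.0093, 0.0164, -0.0019, -0.0582, -0.0071, 0.5, -0.0192, 0.0092, 0.0175, -0.0019, -0.0582, -0.0071, 0.5, -0.0182, 0.009, 0.0186, -0.0019, -0.0582, -0.0071, 0.5, -0.0171, 0.0088, 0.0197, -0.0019, -0.0582, -0.0071, 0.5]
```

Request:
{"method": "carry_out", "body": {"increments": [-0.0236,0.0103,0.0099,-0.0019,-0.0582,-0.0071,0.5,-0.023,0.0101,0.0112,-0.0019,-0.0582,-0.0071,0.5,-0.0224,0.0099,0.0126,-0.0019,-0.0582,-0.0071,0.5,-0.0217,0.0097,0.0139,-0.0019,-0.0582,-0.0071,0.5,-0.0209,0.0095,0.0151,-0.0019,-0.0582,-0.0071,0.5,-0.0201,0.0093,0.0164,-0.0019,-0.0582,-0.0071,0.5,-0.0192,0.0092,0.0175,-0.0019,-0.0582,-0.0071,0.5,-0.0182,0.009,0.0186,-0.0019,-0.0582,-0.0071,0.5,-0.0171,0.0088,0.0197,-0.0019,-0.0582,-0.0071,0.5,0,0,0,0,0,0,0.5]}}

```text
clock: 7.98
tcp_pos: [0.4984, 0.0375, 0.1256]
eef_rot: [[-0.461, -0.847, 0.264], [-0.733, 0.531, 0.424], [-0.5, 0.002, -0.866]]
contact_force: [0.0, -0.6, -0.1]
gripper_width: 0.0601
```

```bash
python3 - <<'E'
from h import *
np.set_printoptions(precision=4,suppress=True)
s=ctrl.sense();print(s['tcp_pos'],s['joint_pos'],s['gripper_width'],s['contact_force'])
print('rot err deg',np.degrees(Ro.from_matrix(s['eef_rot'].T@TR).as_rotvec()))
p=vision.capture('wrist')
for o in([0,0,0],[-.0277,.0235,.007],[-.0277,-.0235,.007]): print(px(p,S+JR@np.array(o))*1.5)
save(p,'w4.png')
E
```

```text
[0.4984 0.0375 0.1256] [-13.0718   5.9333 -32.2042  41.2974  28.2197 -68.2817] 0.06010234859888949 [ 0.0485 -0.6248 -0.1373]
rot err deg [ 0.1122 -0.0206  0.0025]
[382.1645 291.2492]
[425.5714 246.8072]
[338.5825 246.7709]
```

View pics/w4.png

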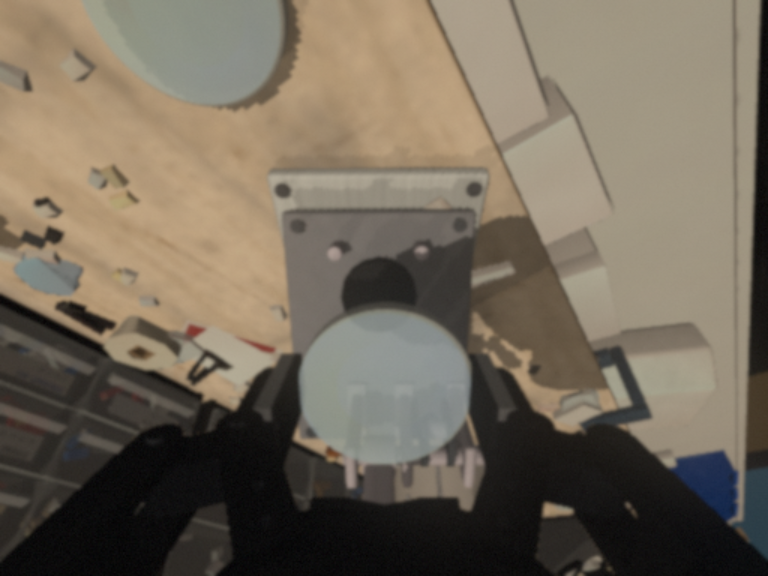

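The seat shows at (379,291) against a predicted (382,291). The pins are at (334,253) and (422,251), about 2 mm off in y, so I correct for that.

```bash
python3 - <<'E'
from h import *
for h in(.004,-.001):
    s=ctrl.sense();print(np.round(s['eef_rot'].T@(tcp_for([.0028,-.0018,h])-s['tcp_pos']),4))
E
```

```text
[-0.0019 -0.0022  0.0861]
[-0.0019 -0.0022  0.0911]
```

Request:
{"method": "carry_out", "body": {"increments": [-0.002,-0.002,0.02,0,0,0,0.5,0,0,0.02,0,0,0,0.5,0,0,0.02,0,0,0,0.5,0,0,0.015,0,0,0,0.5,0,0,0.008,0,0,0,0.5,0,0,0,0,0,0,0.5]}}

```text
clock: 8.78
tcp_pos: [0.5243, 0.0721, 0.0557]
eef_rot: [[-0.461, -0.847, 0.266], [-0.733, 0.532, 0.423], [-0.5, -0.0, -0.866]]
contact_force: [-0.0, 0.0, 0.8]
gripper_width: 0.06
```

Request:
{"method": "carry_out", "body": {"increments": [0,0,0.0025,0,0,0,0.5,0,0,0,0,0,0,0.5]}}

```text
clock: 9.02
tcp_pos: [0.525, 0.0733, 0.0538]
eef_rot: [[-0.461, -0.846, 0.267], [-0.733, 0.532, 0.423], [-0.5, -0.0, -0.866]]
contact_force: [-0.4, -0.2, -0.1]
gripper_width: 0.0601
```

```bash
python3 - <<'E'
from h import *
np.set_printoptions(precision=4,suppress=True)
s=ctrl.sense();print(s['clock'],JR.T@(s['tcp_pos']+s['eef_rot']@np.array([.0015,-.0004,-.0039])-S),JR.T@s['contact_force'])
p=vision.capture('wrist');b=vision.capture('scene')
u,v=px(b,S).astype(int)
sb=cv2.resize(b['img'][v-32:v+28,u-32:u+28],(400,400),interpolation=3)
cv2.imwrite('pics/w5.png',np.hstack([cv2.resize(p['img'][60:360,100:400],(400,400)),sb])[:,:,::-1])
E
```

```text
9.025 [ 0.0035 -0.0022  0.0049] [-0.3926  0.1981  0.1197]
```

View pics/w5.png

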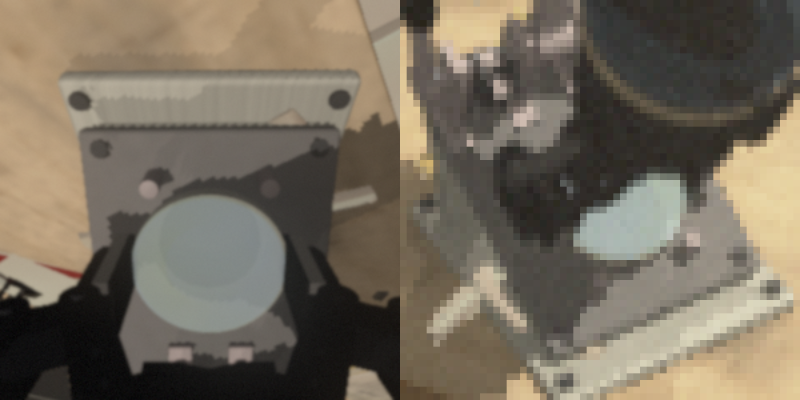

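The lens is centred between the pins (149,188) and (270,188), about 5 mm above the seat. I lower it to contact.

Request:
{"method": "carry_out", "body": {"increments": [0.0005,0,0.003,0,0,0,0.5,0,0,0.001,0,0,0,0.5,0,0,0,0,0,0,0.5]}}

```text
clock: 9.5
tcp_pos: [0.5259, 0.0745, 0.0505]
eef_rot: [[-0.461, -0.846, 0.267], [-0.733, 0.533, 0.423], [-0.501, -0.001, -0.866]]
contact_force: [-12.2, -9.6, 20.8]
gripper_width: 0.0598
```

Request:
{"method": "carry_out", "body": {"increments": [0,0,0.001,0,0,0,0.5,0,0,0,0,0,0,0.5]}}

```text
clock: 9.75
tcp_pos: [0.5261, 0.0749, 0.0498]
eef_rot: [[-0.461, -0.846, 0.268], [-0.733, 0.533, 0.423], [-0.501, -0.001, -0.866]]
contact_force: [-15.3, -10.6, 25.2]
gripper_width: 0.0603
```

Request:
{"method": "carry_out", "body": {"increments": [0,0,-0.0015,0,0,0,0.5,0,0,0,0,0,0,0.75,0,0,0,0,0,0,0.9,0,0,0,0,0,0,1,0,0,0,0,0,0,1,0,0,0,0,0,0,1]}}

```text
clock: 10.5
tcp_pos: [0.5255, 0.0746, 0.0502]
eef_rot: [[-0.461, -0.847, 0.266], [-0.733, 0.532, 0.424], [-0.5, 0.0, -0.866]]
contact_force: [-0.7, 0.1, -0.4]
gripper_width: 0.0856
```

Request:
{"method": "carry_out", "body": {"increments": [0,0,-0.01,0,0,0,1,0,0,-0.02,0,0,0,1,0,0,-0.03,0,0,0,1,0,0,-0.03,0,0,0,1,0,0,-0.03,0,0,0,1,0,0,0,0,0,0,1]}}

```text
clock: 11.25
tcp_pos: [0.4944, 0.0226, 0.1564]
eef_rot: [[-0.46, -0.846, 0.27], [-0.733, 0.533, 0.422], [-0.501, -0.003, -0.865]]
contact_force: [0.4, -0.1, 0.2]
gripper_width: 0.0855
```

```bash
python3 - <<'E'
from h import *
np.set_printoptions(precision=4,suppress=True)
s=ctrl.sense();print(s['clock'],s['tcp_pos'],s['contact_force'])
p=vision.capture('wrist');save(p,'w6.png',1.2)
for o in([0,0,0],[0,0,.009],[-.0277,.0235,.007],[-.0277,-.0235,.007]): print(px(p,S+JR@np.array(o))*1.2)
E
```

```text
11.25 [0.4944 0.0226 0.1564] [ 0.3831 -0.1262  0.1907]
[312.2291 216.296 ]
[312.3397 219.412 ]
[343.0882 184.185 ]
[281.9925 184.0554]
```

View pics/w6.png

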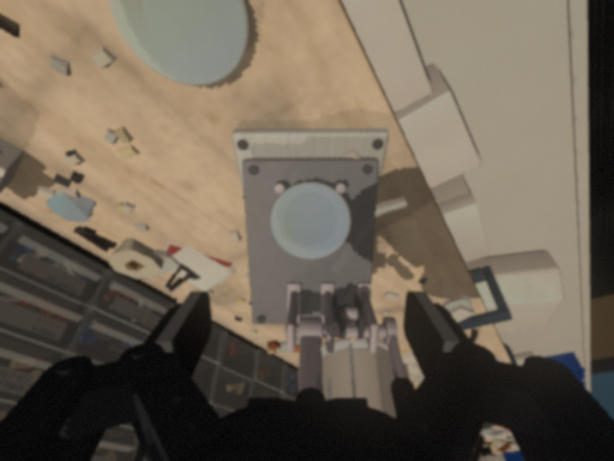

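The lens lies on the seat at (311,220), predicted (312,219), and is released. Next I shut the fingers, go up and over to the uphill side of the handle, then down behind it.

Request:
{"method": "carry_out", "body": {"increments": [0,0,-0.03,0,0,0,0,0,0,-0.03,0,0,0,0,-0.03,0.013,-0.002,0,0,0,0,-0.035,0.016,0,0,0,0,0,-0.035,0.018,0,0,0,0,0,-0.035,0.018,0,0,0,0,0,-0.005,0,0,0,0,0,0,0,0,0,0,0,0,0]}}

```text
clock: 12.3
tcp_pos: [0.4863, 0.1349, 0.277]
eef_rot: [[-0.461, -0.847, 0.265], [-0.734, 0.531, 0.424], [-0.5, 0.001, -0.866]]
contact_force: [0.2, -1.0, -0.1]
gripper_width: 0.0
```

```bash
python3 - <<'E'
from h import *
np.set_printoptions(precision=4,suppress=True)
s=ctrl.sense();print(s['clock'],JR.T@(s['tcp_pos']-S),s['gripper_width'],s['joint_pos'],np.degrees(Ro.from_matrix(s['eef_rot'].T@TR).as_rotvec()))
p=vision.capture('wrist');b=vision.capture('scene')
print(px(p,S+JR@[.11,.062,.122]))
u,v=px(b,S+JR@[.08,.03,.1]).astype(int);sb=cv2.resize(b['img'][v-40:v+60,u-40:u+60],(400,400),interpolation=3)
cv2.imwrite('pics/w7.png',np.hstack([cv2.resize(p['img'],(400,400)),sb])[:,:,::-1])
E
```

```text
12.3 [0.144  0.0637 0.1786] 2.2015850422867972e-05 [  0.166   -4.0782 -20.0394  56.9496  25.0144 -53.9087] [ 0.0621 -0.019   0.0358]
[254.6026 165.8883]
```

View pics/w7.png

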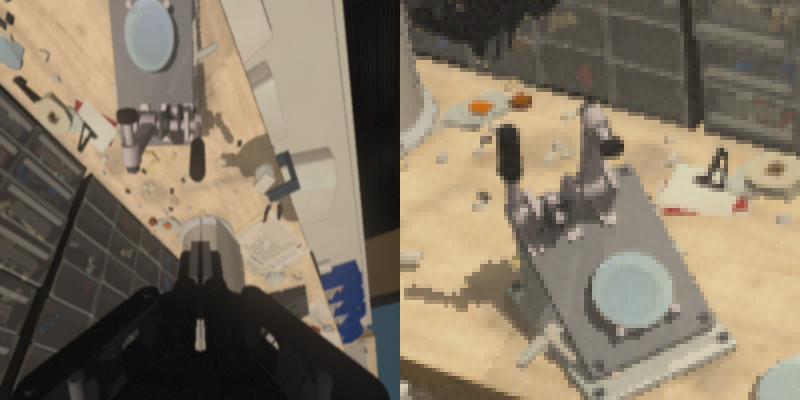

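Handle tip and shut fingers line up; the handle tip is at (198,172) in the left half. I go down behind it and push.

Request:
{"method": "carry_out", "body": {"increments": [0,-0.001,0.035,0,0,0,0,0,0,0.035,0,0,0,0,0,0,0.022,0,0,0,0,0.011,0,0,0,0,0,0,0.011,0,0,0,0,0,0,0.011,0,-0.002,0,0,0,0,0.011,0,-0.003,0,0,0,0]}}

```text
clock: 13.28
tcp_pos: [0.4909, 0.138, 0.182]
eef_rot: [[-0.459, -0.847, 0.269], [-0.732, 0.532, 0.425], [-0.503, -0.002, -0.864]]
contact_force: [6.3, 10.7, -1.2]
gripper_width: 0.0002
```

Request:
{"method": "carry_out", "body": {"increments": [0.009,0,0.001,0,0,0,0,0.009,0,0.001,0,0,0,0,0.008,0,0.001,0,0,0,0,0.008,0,0.002,0,0,0,0,0.008,0,0.003,0,0,0,0,0.008,0,0.004,0,0,0,0]}}

```text
clock: 14.02
tcp_pos: [0.4706, 0.1061, 0.1456]
eef_rot: [[-0.461, -0.846, 0.268], [-0.733, 0.533, 0.423], [-0.501, -0.001, -0.865]]
contact_force: [0.3, -0.3, 0.1]
gripper_width: -0.0002
```

Request:
{"method": "carry_out", "body": {"increments": [0.005,0,0.004,0,0,0,0,0.005,0,0.005,0,0,0,0,0.004,0,0.005,0,0,0,0,0.003,0,0.005,0,0,0,0,0,0,0,0,0,0,0]}}

```text
clock: 14.65
tcp_pos: [0.4674, 0.1029, 0.1196]
eef_rot: [[-0.461, -0.847, 0.266], [-0.733, 0.532, 0.424], [-0.5, 0.001, -0.866]]
contact_force: [-0.0, -0.3, -0.9]
gripper_width: 0.0001
```

```bash
python3 - <<'E'
from h import *
np.set_printoptions(precision=4,suppress=True)
s=ctrl.sense();print(s['clock'],JR.T@(s['tcp_pos']-S),JR.T@s['contact_force'])
p=vision.capture('wrist');b=vision.capture('scene')
u,v=px(b,S+JR@[.04,.03,.05]).astype(int);sb=cv2.resize(b['img'][v-50:v+50,u-50:u+50],(400,400),interpolation=3)
cv2.imwrite('pics/w8.png',np.hstack([cv2.resize(p['img'],(400,400)),sb])[:,:,::-1])
E
```

```text
14.65 [0.0331 0.0627 0.0608] [-0.668  -0.1524 -0.6363]
```

View pics/w8.png

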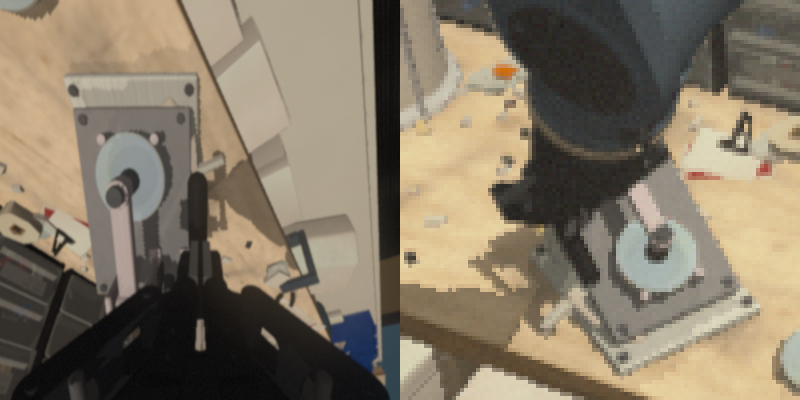

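The lever snapped over. The pad is on the lens centre and the tool feels no force. I back off and check.

Request:
{"method": "carry_out", "body": {"increments": [0,0,-0.02,0,0,0,0,0,0,-0.04,0,0,0,0,0,0,-0.04,0,0,0,0,0,0,-0.04,0,0,0,0,0,0,-0.02,0,0,0,0,0,0,0,0,0,0,0,0,0,0,0,0,0,0]}}

```text
clock: 15.62
tcp_pos: [0.425, 0.0353, 0.258]
eef_rot: [[-0.461, -0.847, 0.266], [-0.733, 0.532, 0.424], [-0.5, 0.0, -0.866]]
contact_force: [-0.4, -0.1, 0.2]
gripper_width: 0.0003
```

```bash
python3 - <<'E'
from h import *
np.set_printoptions(precision=4,suppress=True)
s=ctrl.sense();print(s['clock'],JR.T@(s['tcp_pos']-S),JR.T@s['contact_force'])
p=vision.capture('wrist');save(p,'w9.png',1.2)
for o in([0,0,.009],[.08-.092,.062,.035],[.08-.046,.062,.035],[.08-.092*np.cos(.15),.062,.035+.092*np.sin(.15)]): print(px(p,S+JR@np.array(o))*1.2)
b=vision.capture('scene')
for n in ['loupe','screw_box']:print(n,[(round(d['p'],2),w(b,d['position'])) for d in vision.search_frame(b,n)])
E
```

```text
15.625 [0.0332 0.0626 0.2206] [-0.1118  0.2702  0.3249]
[248.3892 166.8858]
[307.374  157.9322]
[307.3467 204.3087]
[307.373  160.6336]
loupe [(0.5, array([ 0.5067, -0.3431,  0.0212]))]
screw_box [(0.65, array([ 0.5764, -0.2281,  0.0305]))]
```

View pics/w9.png

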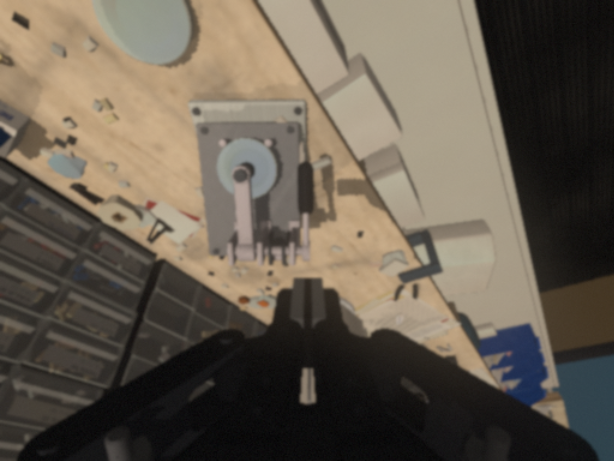

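```bash
python3 - <<'E'
from h import *
p=vision.capture('wrist');g=p['img'].mean(2)
print([int(x) for x in g[125:200,252:257].mean(1)])
for a in(0,.1,.2,.4,.6):
    print(a,[np.round(px(p,S+JR@np.array([.08-r*np.cos(a),.062,.035+r*np.sin(a)])),1) for r in(.092,.046,0)])
for c in('scene','top'):
    b=vision.capture(c)
    for a in(0,.2,.4): print(c,a,[np.round(px(b,S+JR@np.array([.08-r*np.cos(a),.062,.035+r*np.sin(a)])),1) for r in(.092,.046)])
    u,v=px(b,S+JR@[.04,.03,.03]).astype(int);print(u-30,v-30)
    sb=cv2.resize(b['img'][v-30:v+30,u-30:u+30],(390,390),interpolation=3);o=sb if c=='scene' else np.hstack([o,sb])
cv2.imwrite('pics/w10.png',o[:,:,::-1])
E
```

```text
[98, 97, 95, 93, 92, 94, 100, 103, 98, 83, 64, 50, 46, 45, 45, 46, 48, 48, 48, 48, 47, 48, 48, 48, 47, 47, 47, 47, 47, 46, 48, 47, 47, 46, 47, 47, 46, 47, 46, 47, 47, 47, 46, 46, 47, 48, 47, 47, 48, 47, 47, 59, 87, 116, 133, 138, 138, 139, 139, 138, 139, 139, 139, 140, 142, 146, 150, 150, 151, 150, 150, 150, 150, 149, 148]
0 [array([255.8, 131.6]), array([255.8, 170.3]), array([255.8, 205.8])]
0.1 [array([255.8, 132.9]), array([255.8, 171.4]), array([255.8, 205.8])]
0.2 [array([255.8, 135.1]), array([255.8, 172.9]), array([255.8, 205.8])]
0.4 [array([255.8, 142.3]), array([255.8, 177. ]), array([255.8, 205.8])]
0.6 [array([255.8, 153.5]), array([255.8, 182.6]), array([255.8, 205.8])]
scene 0 [array([189.3, 210.4]), array([182.4, 197.1])]
scene 0.2 [array([189.7, 207.6]), array([182.5, 195.6])]
scene 0.4 [array([189.6, 203.8]), array([182.4, 193.6])]
161 162
top 0 [array([199.1, 214.6]), array([186.6, 206.3])]
top 0.2 [array([200.6, 215.4]), array([187.2, 206.6])]
top 0.4 [array([201.1, 215.6]), array([187.4, 206.7])]
160 165
```

The viewer limit is reached. The dark bar's rows put the handle tip within about 0.1 rad of closed. I'll check that by touching the closed handle from above; contact is expected at 43 mm above the seat.

Request:
{"method": "carry_out", "body": {"increments": [0.028,-0.001,0.03,0,0,0,0,0,0,0.04,0,0,0,0,0,0,0.04,0,0,0,0,0,0,0.04,0,0,0,0,0,0,0.015,0,0,0,0,0,0,0.004,0,0,0,0,0,0,0,0,0,0,0]}}

```text
clock: 16.85
tcp_pos: [0.4581, 0.0855, 0.0986]
eef_rot: [[-0.461, -0.847, 0.266], [-0.733, 0.532, 0.424], [-0.5, -0.0, -0.866]]
contact_force: [0.4, 1.0, 0.8]
gripper_width: -0.0003
```

```bash
cat > st.py <<'E'
from h import *
np.set_printoptions(precision=4,suppress=True)
s=ctrl.sense();print(s['clock'],JR.T@(s['tcp_pos']-S),JR.T@s['contact_force'])
E
python3 st.py
```

```text
16.85 [0.0055 0.0613 0.0525] [1.3436 0.2348 0.1446]
```

Request:
{"method": "carry_out", "body": {"increments": [0,0,0.003,0,0,0,0,0,0,0.002,0,0,0,0,0,0,0,0,0,0,0]}}

```text
clock: 17.23
tcp_pos: [0.4594, 0.0876, 0.0941]
eef_rot: [[-0.461, -0.847, 0.267], [-0.733, 0.532, 0.424], [-0.5, -0.0, -0.866]]
contact_force: [-0.8, 0.3, -0.9]
gripper_width: -0.0003
```

```bash
python3 st.py
```

```text
17.225 [0.0054 0.0613 0.0473] [-0.569   0.8007 -0.6538]
```

Request:
{"method": "carry_out", "body": {"increments": [0,0,0.002,0,0,0,0,0,0,0,0,0,0,0]}}

```text
clock: 17.48
tcp_pos: [0.46, 0.0885, 0.0924]
eef_rot: [[-0.461, -0.847, 0.267], [-0.733, 0.532, 0.424], [-0.5, -0.0, -0.866]]
contact_force: [-1.5, -1.8, 2.4]
gripper_width: 0.0002
```

Request:
{"method": "carry_out", "body": {"increments": [0,0,0.0015,0,0,0,0,0,0,0,0,0,0,0]}}

```text
clock: 17.73
tcp_pos: [0.4604, 0.0888, 0.0916]
eef_rot: [[-0.461, -0.846, 0.267], [-0.733, 0.533, 0.423], [-0.5, -0.001, -0.866]]
contact_force: [-15.4, -13.2, 23.7]
gripper_width: -0.0002
```

Request:
{"method": "carry_out", "body": {"increments": [0,0,0.001,0,0,0,0,0,0,0,0,0,0,0]}}

```text
clock: 17.98
tcp_pos: [0.4607, 0.089, 0.0911]
eef_rot: [[-0.461, -0.846, 0.268], [-0.733, 0.533, 0.423], [-0.5, -0.001, -0.866]]
contact_force: [-24.0, -21.0, 39.1]
gripper_width: -0.0001
```

```bash
python3 st.py
```

```text
17.975 [0.0055 0.061  0.0438] [-6.9401  9.1164 49.1481]
```

It meets a hard stop at z ≈ 45 mm, as expected for fully closed. Retreating and handing in.

Request:
{"method": "carry_out", "body": {"increments": [0,0,-0.01,0,0,0,0,0,0,-0.03,0,0,0,0,0,0,-0.05,0,0,0,0,0,0,-0.05,0,0,0,0,0,0,-0.05,0,0,0,0,0,0,0,0,0,0,0,0,0,0,0,0,0,0]}}

```text
clock: 18.85
tcp_pos: [0.4099, 0.0091, 0.2541]
eef_rot: [[-0.461, -0.846, 0.266], [-0.733, 0.533, 0.424], [-0.5, 0.0, -0.866]]
contact_force: [-0.2, 0.9, 0.0]
gripper_width: 0.0
```

```bash
python3 - <<'E'
from h import *
np.set_printoptions(precision=4,suppress=True)
s=ctrl.sense();print(s['clock'],JR.T@(s['tcp_pos']-S),s['contact_force'])
p=vision.capture('wrist');g=cv2.cvtColor(p['img'],cv2.COLOR_RGB2GRAY)
q=px(p,S+JR@[0,0,.009]);print('pred',q)
u,v=(q-40).astype(int);c=cv2.HoughCircles(g[v:v+80,u:u+80],cv2.HOUGH_GRADIENT_ALT,1,10,param1=100,param2=.6,minRadius=15,maxRadius=40);print(None if c is None else c[0]+[u,v,0])
m=g[int(px(p,S+JR@[0,.062,.035])[1])-40:,:][:90,int(px(p,S+JR@[0,.062,.035])[0])];print(m.tolist())
print(ctrl.close_job())
E
```

```text
18.85 [0.005  0.0615 0.2323] [-0.2155  0.8748  0.0254]
pred [210.5345 159.1856]
[[210.     158.      23.3917]]
[124, 114, 113, 117, 117, 115, 111, 112, 117, 123, 127, 121, 112, 112, 115, 116, 112, 114, 112, 107, 105, 102, 95, 93, 92, 90, 87, 86, 87, 96, 110, 121, 124, 112, 87, 61, 50, 45, 48, 50, 49, 47, 45, 47, 48, 49, 48, 48, 47, 47, 48, 49, 48, 47, 48, 48, 46, 49, 48, 49, 46, 47, 47, 48, 47, 47, 50, 48, 49, 48, 47, 51, 57, 80, 110, 126, 132, 131, 134, 141, 143, 145, 145, 145, 144, 143, 145, 144, 144, 143]
the job is handed in; nothing more can be done
None
```

I placed the 63 mm lens (the smaller look-alike) flat on the seat against the pins and let go. I then pushed the cam lever over its high point, and it snapped shut with the pad on the lens. The job was handed in at about 19 s; it reports no verdict.

**Last checks:**
- **Lens:** its centre was within about 1 px of where the seat should appear in the wrist picture.
- **Lever:** pressing on the closed handle met a hard stop about 45 mm above the seat, against 43 mm expected. The reading reached about 50 N, more push than the check needed, and no failure was reported.
- **Loupe and carton:** both had moved less than about 6 mm after the lever closed, which is close to the detection error.
- **Robot:** it was clear of everything and felt only noise-level force at hand-in.

**Not confirmed or not matching:**
- **Handle image:** in the wrist picture, the far end of the dark handle bar was about 5 px off my model. The tip agreed to within about 0.1 rad of closed, so I relied on the touch check.
- **Last picture:** the viewer's 12-picture limit was reached, so the final scene and top views were not viewed.
- **Pad force:** I could not measure it directly.

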